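# Reset the stroke of a dosing pump and put the catch jug under its spout

### The arm

A 6-joint arm with a two-finger parallel gripper is mounted at the origin on the work surface. World frame = base frame: x ahead of the robot, y to its left, z up, the work surface at z = 0. Lengths are in m, angles in rad, forces in N, time in s.
With the tool pointing down it reaches from about 0.375 to 0.9 m from the base axis. Payload 3.1 kg.
Tool frame: the origin (TCP) lies at the very end of the fingers, on their centre line; the grasp point (between the pads) lies 19 mm behind it; z points along the fingers, y is the direction in which the jaws open and shut (so a half turn about z gives the same grasp; the last joint's range is limited). The gripper opens to 87 mm and grips with 3 to 60 N. Pads are 19 mm wide; open, the fingers measure 117 mm over their backs; the gripper's body (75 mm by 190 mm) begins 51 mm behind the grasp point.
Start: joints at [1.026, 0.527, 1.433, -0, 1.181, -0.178], TCP at [0.224, 0.583, 0.223] pointing down, gripper open.
Joint ranges: [-3.08, 3.08], [-0.75, 2.2], [0.22, 2.44], [-1.43, 4.57], [0, 2.65], [-2.85, 2.85]. Speed limits (rad/s): [2.79, 2.79, 3.14, 3.14, 3.14, 3.14].

### API

Orientations are given as a rotation vector (axis times angle).
In Python, from cell import arm gives the robot as it stands. The module is installed in compiled form; this text tells all that it offers.
- The arm moves only by the shell command python3 -m crank 'ROWS' [FORCE]. ROWS is JSON, a list that holds one entry, the list of rows, each a list of 5 numbers: the finger opening in mm, from 0 to 87, then the shift along the tool's x, y, z in mm, then the turn about the tool's z in degrees. In form: [[[fingers, dx, dy, dz, roll], ...]]. A call has exactly 10 rows; each row is the pose to reach, as a shift and turn from the pose commanded when the call began, along the tool's axes at that moment; what a row does not reach only later rows make up. A row lasts 1/10 s, in which the tool goes at most 50 mm and 8.59 degrees, less where a joint would pass 70% of its speed; a pose out of reach is approached as far as the arm can. A call with a gripper value outside its range is refused whole. The fingers move at their own pace and stop on an object; FORCE is the grip in N (left out, the last holds). Time passes only in rows, so rows that repeat a pose let the fingers close, or fill a call up. It gives the time, the measured TCP pose, the force and the opening at its end, in the units of the state.
- arm.sense(): the state, without advancing time (a new reading comes with each control period).
- arm.get_image(name): name is "scene" or "top" or "wrist"; returns (picture, depth): 400x640x3 uint8, red, green, blue; 400x640 float32, m along the optical axis (not along the pixel's ray), 0 where there is no reading.
- arm.calibration(name): a dict with "fx", "fy", "cx", "cy" (pixels), "xyz" and "rotation" of the camera in the world; the wrist camera has in their place "T_tool_cam" (4x4, takes a point from camera to tool coordinates, whose origin is the TCP and whose axes are the flange's). Camera axes: x right, y up, looking along -z (the intrinsics and any distortion apply to the point x, -y, -z); pixel columns grow to the right and rows downward; lengths in m; the calibration is good to about 2 mm. A picture is of the moment at which its call begins: read the wrist's pose just before it. calibration takes no time and is no camera call.
- arm.finish_job(): hands the job in, once; it reports no verdict.
Trained networks look in the newest picture that a camera, given by its name, has taken for a name from the list of things; names that differ only in an ending like _2 or _b are one class to them, and where a whole thing is asked for, a point or a joint stands for the part that bears it (a point fixed in the world has none). Each returns a list of dicts, best first, with "score" (0 to 1); they miss things now and then, are a little off and sometimes report something else, mostly with a low value. They report only what shows in the picture. A call takes as long as a camera call. They do not tell look-alikes from the thing itself.
- arm.boxes_of(camera, label): "at" ([x, y, z] in m, in world coordinates, good to about 4 mm: the middle of the surface that is visible of it).
- arm.masks_of(camera, label): "region" (400x640 bool, what is visible of it).
- arm.mark_of(camera, label): "at" ([x, y, z] in m, in world coordinates, good to about 4 mm: a listed point, or the origin of a listed thing).
The state is a dict: "time": time; "joints": joint angles; "joint_vel": joint speeds; "joint_efforts": joint torques, N m; "tool_pos": TCP position; "tool_rot": TCP orientation; "wrist_force": force on the tool from outside, world axes, zero at the start; "wrist_torque": the same for the moment, N m; "finger_gap": opening from 0.0 (shut) to 1.0 (fully open).
Only numpy, scipy, OpenCV 4.12 (cv2) and the standard library are available. Lean on these libraries where they do the work, as an engineer would, in place of code of your own. Each camera call takes 0.05 s, during which the arm holds its last target.

### The job

Change the dosing pump's stroke: slacken the lock ring until its bar reaches the stop, turn the adjuster knob so that its pointer points at the tall square post on the scale plate, then tighten the lock ring fully home again without losing the setting. The steel jug with the handle must also stand upright on the pump's drip plate, centred under the spout; leave the other things on the bench where they are.

Things in the scene. Friction and masses are not known exactly. Their poses are not given: they have to be found in the camera images.
- axis (a point): A fixed point of the dosing pump, on the vertical axis shared by the adjuster knob and the lock ring, at the top face of the pump housing (120 mm above the bench). Its frame is the pump's: z up, -x is the way the spout points. The white housing spans x -45 to 115, y -65 to 65 mm in this frame; a pressure gauge stands on it at x 80 to 100, y -27 to 27, up to 80 mm above the housing top. The pump is fixed to the bench.
- spout (a point): The open end of the pump's steel outlet spout, 125 mm in -x of the axis and 95 mm above the bench (a 12 mm pipe that runs level to the housing at up to 114 mm). Straight below it is the round drip plate, 100 mm across, its flat top 4 mm above the bench, joined to the housing by a 50 mm wide strip of the same height.
- ring_pin (a point): Centre of the grip part of the upright pin at the end of the lock ring's bar: steel pin 12 mm in diameter, 72 mm from the axis, from 8 to 58 mm above the housing top; this point is 42 mm above the housing top. The 10 mm bar to it lies 7 to 17 mm above the housing top. The ring itself is 54 mm across and lies 4 to 20 mm above the housing top, below the knob. At the tight end the bar points 85 deg from the pump's x axis (towards its +y side).
- lock_ring (a joint): Angle of the lock ring: 0 tight (its stop), 1.3 rad fully slack (its other stop); grows counter-clockwise seen from above. Stays where it is left; needs about 0.25 to 0.35 N m to turn (some 5 N at the pin). Below about 0.3 rad it clamps the adjuster (tight, that holds against about 1 N m); tight it must read below 0.1. It does not drag the adjuster with it.
- knob (a point): Centre of the adjuster's round knurled knob, on the axis, 50 mm above the housing top: 32 mm in diameter, from 33 to 65 mm above the housing top. Its frame turns with the knob; its x axis is the way the pointer points. When the ring is slack it turns with about 0.06 N m and stays where it is left; it starts 0.5 to 1.4 rad from the post, on either side, and its travel ends 1.7 rad either side of the middle between post and stud.
- pointer_tip (a point): End of the flat dark pointer bar below the knob, which turns with the knob: 43 mm from the axis, 30.5 mm above the housing top; the bar is 5 mm wide and 5 mm thick.
- mark_top (a point): Top centre of the tall square post (9 mm square, 30 mm high) that marks the wanted setting, about 53 mm from the axis on the round scale plate, 34 mm above the housing top. Elsewhere on the plate, on the other side of the pointer, a low round stud (9 mm across, 6 mm high) marks the old setting. Both are fixed.
- jug_mid (a point): Middle of the steel jug, half-way up its axis: open round jug 70 mm in outer diameter, 75 mm high (this point 37.5 mm above its underside), wall 3 mm, about 105 to 195 g, with a handle on its own +y side.
- jug_handle (a point): Middle of the upright bar of the jug's handle: 70 mm from the jug's axis on its +y side, 45 mm above its underside. Round bar 10 mm in diameter, upright from 22 to 58 mm above the underside, joined to the wall by level 10 mm bars at 18 and 62 mm (centre lines).
- beaker: Bystander: steel beaker like the jug, 70 mm across and 75 mm high, without a handle. Origin at the centre of its underside.
- vial: Bystander: small amber jar, 36 mm across, 75 mm high, standing close to the jug on the side away from the handle. Origin under its centre.
- flask_a: Bystander: amber jar, 56 mm across, 115 mm high, close to the pump's -y side. Origin under its centre.
- flask_b: Bystander: clear jar, 56 mm across, 105 mm high, close to the pump's +y side. Origin under its centre.
- wash_bottle: Bystander: white bottle, 66 mm across, 170 mm high. Origin under its centre.
- spanner: Bystander: steel spanner 150 mm long lying flat. Origin under its middle.
- wipes: Bystander: cardboard box 110 x 120 x 70 mm high. Origin under its centre.
Mind the look-alikes: they are no part of the job. What is shaped like the part that bears jug_mid but pink or red is not meant.

How it is judged:
On the way, in this order (a step that is already met when the one before it is completed fails the run):
1. the lock ring is slackened while the adjuster still stands where it was (value of joint lock_ring above 0.8 rad and distance of pointer_tip from where it was at the start of the episode below 0.006 m), for 0.1 s.
2. with the ring slack, the pointer is brought to the tall post (value of joint lock_ring above 0.6 rad and x of mark_top in the frame of knob above 0.02 m and y of mark_top in the frame of knob between -0.006 and 0.006 m), for 0.2 s.
3. the lock ring is tight again (value of joint lock_ring below 0.1 rad), for 0.2 s.
At the end, for the whole second after the job is handed in: The lock ring is tight (within 0.1 rad of its stop), the middle of the tall post lies within 6 mm of the pointer's centre line, and the jug stands upright (within 0.1 rad) on the drip plate with its axis within 15 mm of the spout's end (value of joint lock_ring below 0.1 rad and x of mark_top in the frame of knob above 0.02 m and y of mark_top in the frame of knob between -0.006 and 0.006 m and horizontal distance between jug_mid and spout below 0.015 m and height (world z) of jug_mid between 0.037 and 0.046 m and angle between jug_mid's own z axis and vertical below 0.1 rad); the robot touches nothing.
It fails at once if the jug is tipped by more than 0.6 rad (angle between jug_mid's own z axis and vertical above 0.6 rad).
It fails at once if a bystander is shifted by more than 40 mm (distance of any of beaker, vial, flask_a, flask_b, wash_bottle, spanner, wipes from where it was at the start of the episode above 0.04 m).
It also fails if it takes over 72 s, if anything falls off the work surface, if the arm or the gripper's body presses on something with over 40 N, if the wrist force passes 120 N, or if a joint passes its speed limit or range.

## Working session

There is one attempt and no reset: what is moved stays moved. The work goes in short steps, Python scripts to look and compute and a shell command to move; the robot and the scene stay as the last step left them, time stands still between calls to the robot, and variables do not carry over. Pictures are saved under pics/ and viewed, and the job is handed in when it is done.

```bash
ls; mkdir -p pics; cat > h.py <<'E'
import numpy as np, cv2
from cell import arm
from scipy.spatial.transform import Rotation as R
def save(name,out):
    p,d=arm.get_image(name); cv2.imwrite('pics/'+out,cv2.cvtColor(p,cv2.COLOR_RGB2BGR)); return p,d
E
python3 - <<'E'
from h import *
for c in ["scene","top","wrist"]:
    p,d=save(c,c+"0.png"); np.savez('%s0.npz'%c,p=p,d=d)
    print(c,{k:np.round(v,4).tolist() for k,v in arm.calibration(c).items() if not isinstance(v,str)})
s=arm.sense(); print(s)
for c in ["top","scene"]:
  for l in ["axis","spout","ring_pin","knob","pointer_tip","mark_top","jug_mid","jug_handle","beaker","vial","flask_a","flask_b","wash_bottle","spanner","wipes"]:
    print(c,l,[(np.round(r["at"],3).tolist(),round(r["score"],2)) for r in arm.mark_of(c,l)])
print(arm.sense()["time"])
E
```

```text
pics
scene {'fx': 434.9386, 'fy': 434.9386, 'cx': 322.4812, 'cy': 198.4304, 'xyz': [1.0297, 0.7367, 0.848], 'rotation': [0.3558, 1.042, 2.2619]}
top {'fx': 385.3932, 'fy': 385.3932, 'cx': 311.8383, 'cy': 201.606, 'xyz': [0.2981, 0.0652, 1.3308], 'rotation': [0.1286, -0.1516, -1.5404]}
wrist {'fx': 293.2354, 'fy': 293.2354, 'cx': 319.3339, 'cy': 201.4276, 'T_tool_cam': [[-0.0016, 0.9651, 0.262, 0.0721], [1.0, 0.0016, 0.0003, 0.0002], [-0.0001, 0.262, -0.9651, -0.1616], [0.0, 0.0, 0.0, 1.0]]}
{'time': 0.15, 'joints': array([ 1.02550371e+00,  5.28273923e-01,  1.43360452e+00, -3.29012970e-05,
        1.18143981e+00, -1.78479638e-01]), 'joint_vel': array([-0.0001904 , -0.00424762, -0.00395505,  0.00073163,  0.00039089,
        0.00255057]), 'joint_efforts': array([ 1.32257155e-03, -4.40431452e+01, -1.76842332e+01,  6.33372646e-02,
        5.52380027e-02, -9.22406616e-05]), 'tool_pos': array([0.2238181 , 0.58293463, 0.22178447]), 'tool_rot': array([-5.72837859e-01, -3.08833211e+00,  2.55145160e-03]), 'wrist_force': array([-0.58762989,  0.29924788,  0.24534522]), 'wrist_torque': array([-0.0
[... 1547 characters left out ...]
e pointer_tip [([0.635, -0.098, 0.148], 0.78)]
scene mark_top [([0.688, -0.078, 0.157], 0.57), ([0.464, -0.35, 0.004], 0.33)]
scene jug_mid [([0.433, 0.318, 0.037], 0.93), ([0.457, 0.52, 0.036], 0.89), ([0.291, 0.302, 0.04], 0.8)]
scene jug_handle [([0.519, 0.555, 0.043], 0.78), ([0.319, 0.238, 0.044], 0.7), ([0.629, -0.051, 0.123], 0.63), ([0.416, 0.248, 0.046], 0.58)]
scene beaker [([0.466, -0.351, 0.001], 0.73)]
scene vial [([0.471, 0.383, 0.004], 0.93)]
scene flask_a []
scene flask_b []
scene wash_bottle [([0.698, 0.309, 0.0], 0.77), ([0.64, -0.054, 0.173], 0.52)]
scene spanner [([0.384, 0.085, 0.001], 0.63)]
scene wipes [([0.719, -0.358, 0.002], 0.85), ([0.63, -0.05, 0.121], 0.33)]
1.65
```

View pics/top0.png

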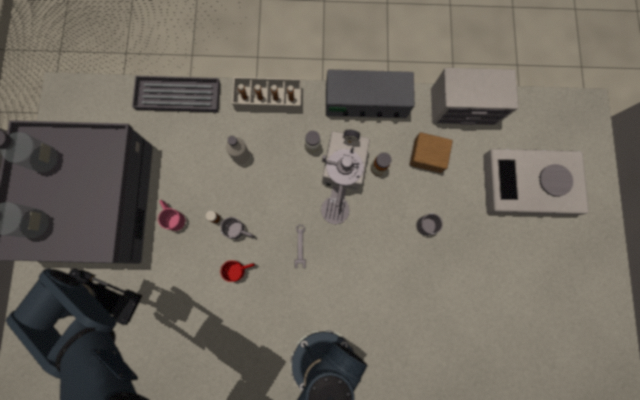

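View pics/scene0.png

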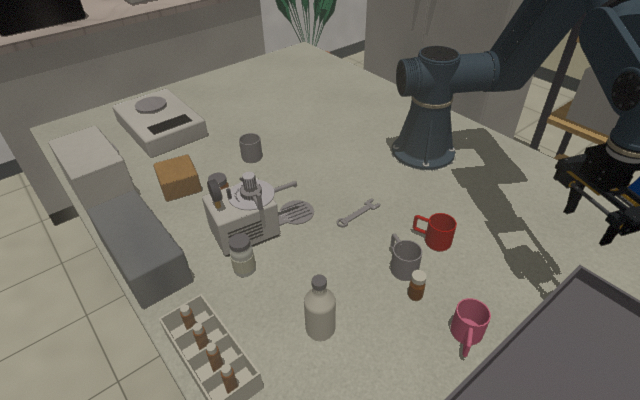

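```bash
python3 - <<'E'
import numpy as np,cv2
p=np.load('scene0.npz')['p']; t=np.load('top0.npz')['p']
print(p.shape)
c=cv2.resize(p[120:300,150:400],None,fx=3,fy=3,interpolation=cv2.INTER_CUBIC)
cv2.imwrite('pics/c1.png',c[...,::-1])
E
```

```text
(400, 640, 3)
```

View pics/c1.png

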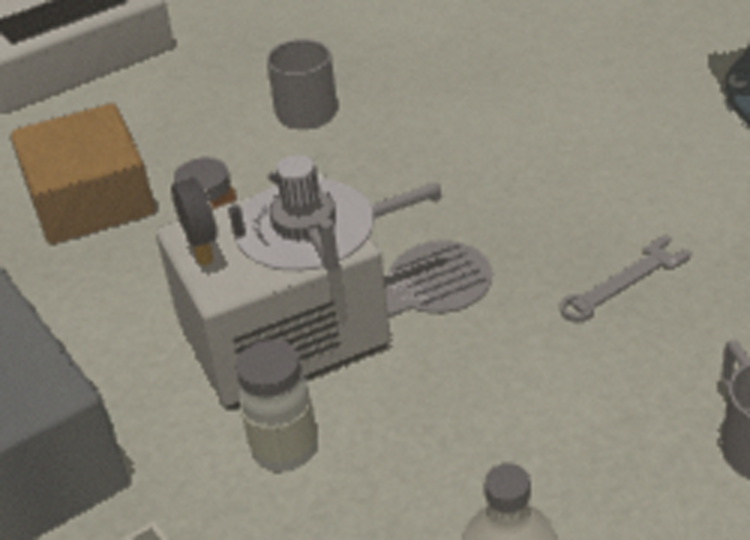

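```bash
python3 - <<'E'
import numpy as np,cv2
p=np.load('scene0.npz')['p']; t=np.load('top0.npz')['p']
a=cv2.resize(t[120:240,270:430],None,fx=5,fy=5,interpolation=cv2.INTER_CUBIC)
cv2.imwrite('pics/c2.png',a[...,::-1])
a=cv2.resize(p[200:320,340:500],None,fx=4,fy=4,interpolation=cv2.INTER_CUBIC)
cv2.imwrite('pics/c3.png',a[...,::-1])
E
```

```text
(no output)
```

View pics/c2.png

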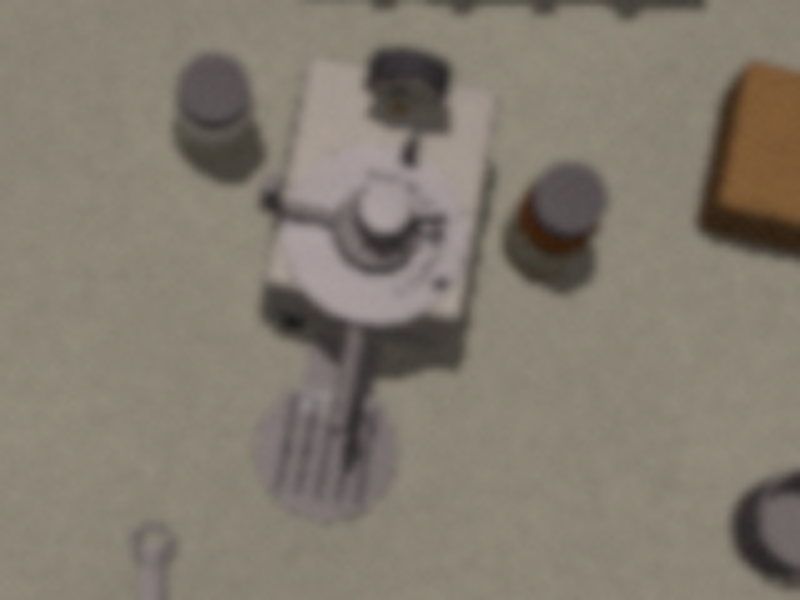

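View pics/c3.png

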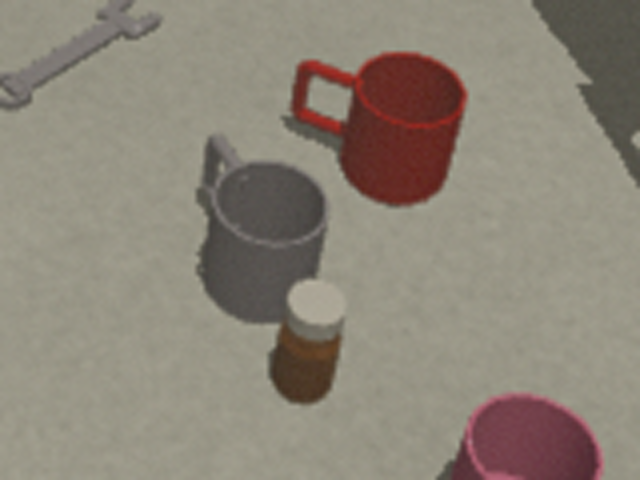

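```bash
cat >> h.py <<'E'
def pose():
    s=arm.sense(); Rm=R.from_rotvec(s["tool_rot"]).as_matrix(); return s,s["tool_pos"],Rm
def to(x,y,z,phi=None):
    "prints shift (mm, tool axes) and roll to reach world TCP & tool-x heading phi(deg)"
    s,p,Rm=pose(); d=Rm.T@(np.array([x,y,z])-p)*1000
    cur=np.degrees(np.arctan2(Rm[1,0],Rm[0,0]))
    r=None if phi is None else -((phi-cur+180)%360-180)
    print("t",round(s["time"],2),"pos",p.round(4),"phi",round(cur,1),"tilt",Rm[:,2].round(3),"q6",s["joints"][5].round(2),"F",s["wrist_force"].round(1),"gap",round(s["finger_gap"]*87,1))
    print("shift",d.round(1),"roll",r)
def uv(name,P,T=None):
    c=arm.calibration(name)
    if name=="wrist":
        s,p,Rm=pose(); TT=c["T_tool_cam"]; Rc=Rm@TT[:3,:3]; t=p+Rm@TT[:3,3]
    else: Rc=R.from_rotvec(c["rotation"]).as_matrix(); t=np.array(c["xyz"])
    return c,Rc,t
def px2w(name,u,v,z=None,depth=None):
    c,Rc,t=uv(name,None); ray=np.array([(u-c["cx"])/c["fx"],-(v-c["cy"])/c["fy"],-1.0])
    w=Rc@ray
    k=depth if depth is not None else (z-t[2])/w[2]
    return t+k*w
def w2px(name,P):
    c,Rc,t=uv(name,None); q=Rc.T@(np.array(P)-t); return c["cx"]+c["fx"]*q[0]/-q[2], c["cy"]-c["fy"]*q[1]/-q[2]
E
python3 - <<'E'
from h import *
for n,(u,v) in dict(post=(352,150),stud=(358.4,176.8),ptr=(357.5,165.5)).items(): print(n,px2w("top",u,v,0.154 if n=="post" else .13 if n=="stud" else .15))
print(arm.calibration("wrist").keys())
to(.412,.248,.15,71)
E
```

```text
post [ 0.68184752 -0.07327922  0.154     ]
stud [ 0.60065233 -0.09720067  0.13      ]
ptr [ 0.63242181 -0.09152997  0.15      ]
dict_keys(['fx', 'fy', 'cx', 'cy', 'T_tool_cam'])
t 1.65 pos [0.2241 0.5834 0.2225] phi 159.0 tilt [-0. -0. -1.] q6 -0.18 F [-0.7 -0.4 -0.4] gap 86.9
shift [-295.7 -245.7   72.5] roll 87.98373178231924
```

```bash
python3 -m crank '[[[40,-30,-25,0,8.5],[40,-60,-50,0,17],[40,-90,-75,0,25.5],[40,-120,-100,5,34],[40,-150,-125,10,42.5],[40,-180,-150,20,51],[40,-215,-178,30,59.5],[40,-250,-208,40,68],[40,-280,-232,50,76.5],[40,-296,-246,52,85]]]'
python3 - <<'E'
from h import *
to(.412,.248,.15,71)
save("wrist","w1.png")
for l in ["jug_mid","jug_handle","vial"]:
    print(l,[(np.round(r["at"],3).tolist(),round(r["score"],2)) for r in arm.mark_of("wrist",l)])
E
```

```text
time: 2.65
tool_pos: [0.4133, 0.2451, 0.1698]
tool_rot: [2.517, 1.879, -0.002]
wrist_force: [0.3, 0.6, -0.1]
finger_gap: 0.464
t 2.65 pos [0.4133 0.2451 0.1698] phi 73.5 tilt [-0.001 -0.001 -1.   ] q6 0.59 F [ 0.3  0.6 -0.1] gap 40.4
shift [ 2.4 -2.  19.8] roll 2.4846193552475313
jug_mid [([0.294, 0.304, 0.036], 0.73), ([0.428, 0.318, 0.035], 0.71)]
jug_handle [([0.316, 0.244, 0.044], 0.89), ([0.41, 0.244, 0.046], 0.83)]
vial [([0.474, 0.381, 0.004], 0.67)]
```

View pics/w1.png

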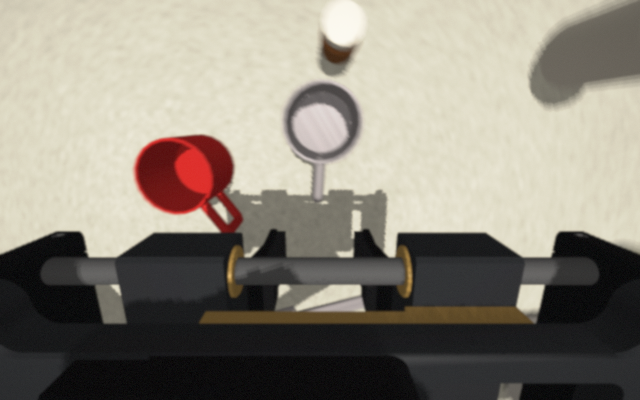

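```bash
python3 - <<'E'
from h import *
a=px2w("wrist",322,121,.075); b=px2w("wrist",318,193,.066); print(a,b, "bar", b[:2]+ .005*(a-b)[:2]/np.linalg.norm((a-b)[:2]))
d=(b-a)[:2]; L=np.linalg.norm(d); print(L,np.degrees(np.arctan2(d[1],d[0])))
h=a[:2]+.07*d/L; print(h); print(arm.sense()["joints"])
to(h[0],h[1],.027,np.degrees(np.arctan2(-d[1],-d[0])))
E
```

```text
[0.43393743 0.31681746 0.075     ] [0.41264096 0.25551703 0.066     ] bar [0.41428182 0.26024012]
0.0648943986454118 -109.15780375003435
[0.41096545 0.25069418]
[3.07573097e-01 4.14639389e-01 1.84143387e+00 6.11219801e-04
 8.85476785e-01 5.85966634e-01]
t 2.85 pos [0.4123 0.2476 0.1707] phi 74.0 tilt [-0.  0. -1.] q6 0.59 F [ 0.8  0.8 -0.3] gap 40.2
shift [  2.5  -2.1 143.7] roll 3.1848618145379817
```

```bash
python3 -m crank '[[[36,2,-2,30,3],[36,2,-2,60,3],[36,2,-2,90,3],[36,2,-2,115,3],[36,2,-2,135,3],[36,2,-2,143,3],[0,2,-2,143,3],[0,2,-2,143,3],[0,2,-2,143,3],[0,2,-2,143,3]]]' 60
python3 - <<'E'
from h import *
to(.443,-.021,.1,-9)
save("wrist","w2.png"); save("scene","s2.png")
E
```

```text
time: 3.85
tool_pos: [0.4115, 0.2504, 0.0285]
tool_rot: [2.557, 1.824, 0.003]
wrist_force: [0.1, -0.3, 0.9]
finger_gap: 0.136
t 3.85 pos [0.4115 0.2504 0.0285] phi 71.0 tilt [ 0.002  0.001 -1.   ] q6 0.65 F [ 0.1 -0.3  0.9] gap 11.9
shift [-246.3  118.3  -71.6] roll 80.00890245910752
```

View pics/w2.png

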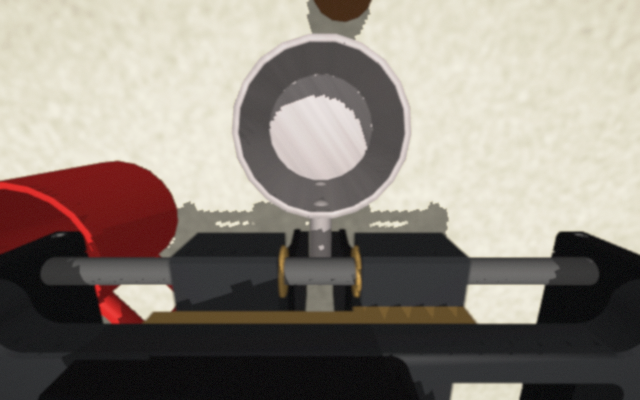

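View pics/s2.png

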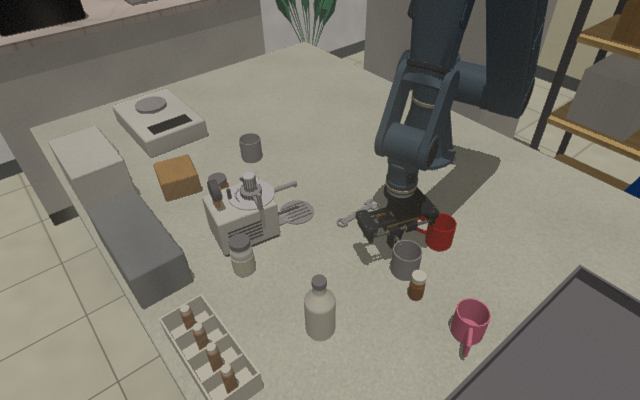

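```bash
python3 -m crank '[[[0,0,0,-10,0],[0,-3,2,-30,5],[0,-15,9,-45,13],[0,-32,19,-45,22],[0,-50,30,-45,31],[0,-70,42,-45,40],[0,-90,54,-45,49],[0,-110,66,-45,58],[0,-125,75,-45,66],[0,-132,79,-45,74]]]'
python3 - <<'E'
from h import *
to(.443,-.021,.041,-9)
save("wrist","w3.png"); save("scene","s3.png")
for c in ("scene",):
 for l in ["jug_mid","jug_handle","spout"]:
    print(l,[(np.round(r["at"],3).tolist(),round(r["score"],2)) for r in arm.mark_of(c,l)])
E
```

```text
time: 4.95
tool_pos: [0.4429, 0.0981, 0.0731]
tool_rot: [3.141, -0.072, 0.001]
wrist_force: [0.2, 0.5, -1.5]
finger_gap: 0.096
t 4.95 pos [0.4429 0.0981 0.0731] phi -2.6 tilt [ 0. -0. -1.] q6 1.59 F [ 0.2  0.5 -1.5] gap 8.4
shift [  5.6 118.9  32.2] roll 6.360923790037958
jug_mid [([0.457, 0.523, 0.037], 0.9), ([0.509, 0.093, 0.082], 0.84), ([0.289, 0.304, 0.04], 0.76)]
jug_handle [([0.318, 0.239, 0.046], 0.91), ([0.446, 0.095, 0.088], 0.89), ([0.517, 0.557, 0.042], 0.81)]
spout [([0.509, -0.03, 0.097], 0.87)]
```

View pics/w3.png

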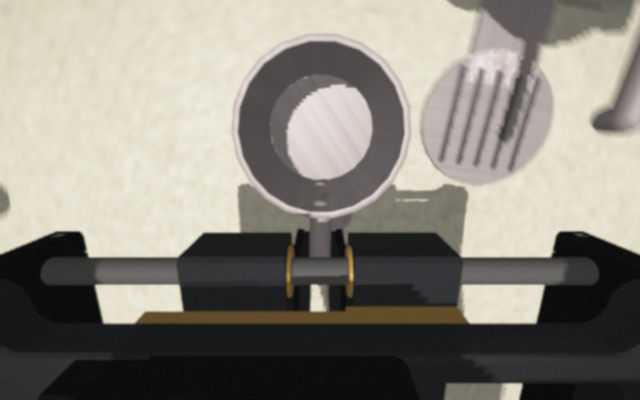

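View pics/s3.png

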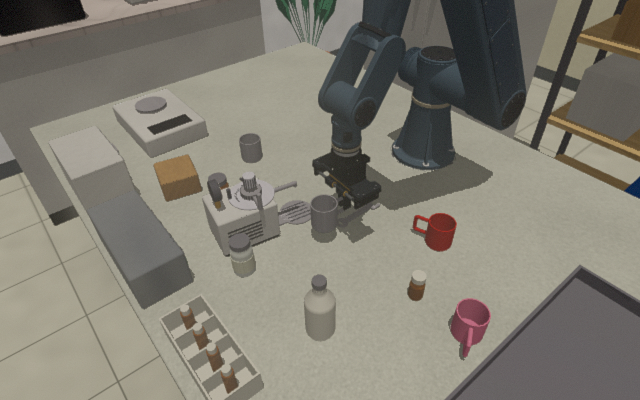

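```bash
python3 - <<'E'
from h import *
s,p,Rm=pose()
j=px2w("wrist",321.5,125,p[2]-.0285+.075)
# fit: plate ellipse edges: left 421, right 553, bottom 185, top ~ 48
pl=[px2w("wrist",u,v,.004) for u,v in [(421,117),(553,117),(478,185),(497,48)]]
print(j, (Rm.T@(j-p)).round(4)); print(np.round(pl,4))
print(px2w("wrist",487,117,.004))
print("plate top",px2w("top",335.5,209.5,.004))
E
```

```text
[0.51193505 0.09695541 0.11930646] [ 0.0699  0.0005 -0.0465]
[[ 0.5138  0.0209  0.004 ]
 [ 0.5101 -0.0787  0.004 ]
 [ 0.4596 -0.0276  0.004 ]
 [ 0.5592 -0.0307  0.004 ]]
[ 0.51198016 -0.02888806  0.004     ]
plate top [ 0.51274991 -0.03451216  0.004     ]
```

```bash
python3 -m crank '[[[0,0,5,12,2],[0,1,15,28,4],[0,2,30,32,6],[0,3,48,32,6.4],[0,4,66,32,6.4],[0,4,84,32,6.4],[0,4,100,32,6.4],[0,4,112,32,6.4],[0,4,117,33,6.4],[0,4,117,36,6.4]]]'
python3 - <<'E'
from h import *
to(.442,-.019,.0325,-9)
p,d=save("wrist","w4.png"); save("scene","s4.png")
E
```

```text
time: 6.2
tool_pos: [0.4423, -0.0177, 0.0366]
tool_rot: [3.133, -0.235, 0.001]
wrist_force: [0.5, 0.3, -2.4]
finger_gap: 0.098
t 6.2 pos [ 0.4423 -0.0177  0.0366] phi -8.6 tilt [ 0.001 -0.    -1.   ] q6 1.43 F [ 0.5  0.3 -2.4] gap 8.6
shift [-0.1  1.4  4.1] roll 0.4278534549657991
```

View pics/w4.png

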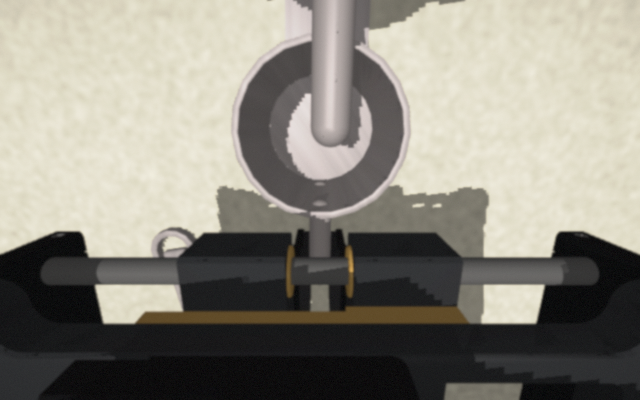

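View pics/s4.png

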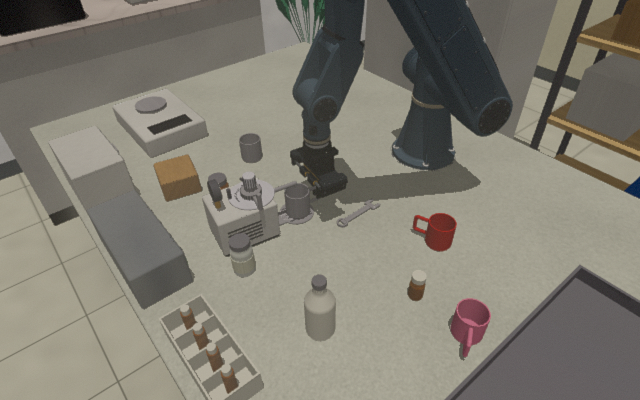

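```bash
python3 - <<'E'
from h import *
for v in (128,134,140):
  for z in (.095,.114): print(v,z,px2w("wrist",331,v,z).round(4))
s,p,Rm=pose(); print("jug",(p+Rm@[.07,0.0005,0]).round(4))
print([(np.round(r["at"],3).tolist(),round(r["score"],2)) for r in arm.mark_of("wrist","spout")])
E
```

```text
128 0.095 [ 0.5093 -0.0308  0.095 ]
128 0.114 [ 0.5098 -0.0301  0.114 ]
134 0.095 [ 0.5074 -0.0305  0.095 ]
134 0.114 [ 0.5082 -0.0299  0.114 ]
140 0.095 [ 0.5054 -0.0302  0.095 ]
140 0.114 [ 0.5066 -0.0297  0.114 ]
jug [ 0.5108 -0.0278  0.0362]
[([0.51, -0.03, 0.093], 0.67), ([0.504, -0.027, 0.046], 0.41)]
```

Spout (≈0.510,-0.030) is within 3 mm of the jug axis. Lower by 4 mm, shift 1.5 mm, release and rise.

```bash
python3 -m crank '[[[0,0,2,2,0],[0,0,2,4,0],[0,0,2,4.2,0],[10,0,2,4.2,0],[20,0,2,4.2,0],[32,0,2,4.2,0],[32,0,2,4.2,0],[32,0,2,-10,0],[32,0,2,-40,0],[32,0,2,-80,0]]]'
python3 - <<'E'
from h import *
save("wrist","w5.png")
for c in ("scene","wrist"):
 for l in ["jug_mid","jug_handle","spout"]:
    print(l,[(np.round(r["at"],3).tolist(),round(r["score"],2)) for r in arm.mark_of(c,l)]) if c=="wrist" or not arm.get_image("scene") is None else 0
to(.648,.019,.22,76)
E
```

```text
time: 7.35
tool_pos: [0.4405, -0.0192, 0.1163]
tool_rot: [-3.132, 0.235, 0.007]
wrist_force: [0.5, -0.5, -0.2]
finger_gap: 0.364
jug_mid [([0.458, 0.52, 0.034], 0.97), ([0.508, -0.029, 0.04], 0.96), ([0.292, 0.303, 0.041], 0.87)]
jug_handle [([0.317, 0.237, 0.045], 0.84), ([0.518, 0.557, 0.04], 0.69), ([0.441, -0.023, 0.05], 0.57), ([0.649, 0.016, 0.164], 0.23)]
spout [([0.509, -0.029, 0.094], 0.74)]
jug_mid [([0.502, -0.026, 0.044], 0.79)]
jug_handle [([0.438, -0.02, 0.051], 0.75)]
spout [([0.51, -0.033, 0.092], 0.93)]
t 7.85 pos [ 0.441  -0.0193  0.1155] phi -8.6 tilt [-0.002  0.001 -1.   ] q6 1.42 F [ 0.6  1.1 -0.3] gap 31.9
shift [ 198.7  -68.8 -104.9] roll -84.58005111139045
```

View pics/w5.png

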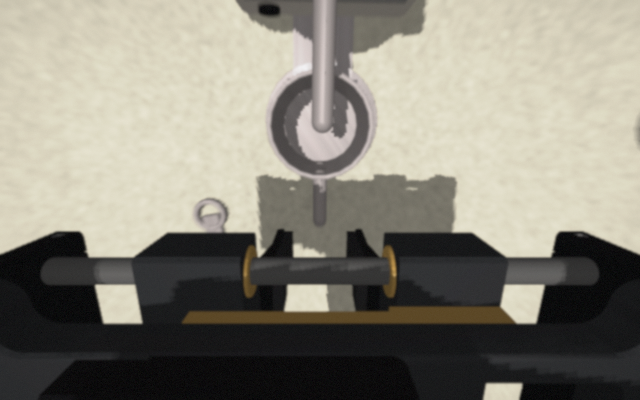

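```bash
python3 -m crank '[[[32,0,0,-30,0],[32,5,0,-60,0],[32,25,0,-95,0],[32,55,0,-125,0],[32,90,0,-125,0],[32,115,0,-125,0],[32,122,0,-125,0],[32,122,0,-125,0],[32,122,0,-125,0],[32,122,0,-125,0]]]'
python3 - <<'E'
from h import *
p,d=save("wrist","w6.png"); np.savez('w6.npz',p=p,d=d)
s=arm.sense(); np.savez('w6s.npz',pos=s["tool_pos"],rot=s["tool_rot"])
for l in ["axis","ring_pin","knob","pointer_tip","mark_top"]:
    print(l,[(np.round(r["at"],4).tolist(),round(r["score"],2)) for r in arm.mark_of("wrist",l)])
for l in ["axis","ring_pin","knob","pointer_tip","mark_top"]: pass
to(.648,.019,.22,76)
E
```

```text
time: 8.85
tool_pos: [0.5606, -0.0372, 0.241]
tool_rot: [-3.132, 0.235, 0.004]
wrist_force: [-0.7, 0.1, -0.1]
finger_gap: 0.368
axis [([0.6526, 0.0127, 0.1568], 0.66), ([0.4652, -0.3448, 0.0021], 0.22)]
ring_pin [([0.6498, 0.0156, 0.1623], 0.94)]
knob [([0.6331, -0.054, 0.1696], 0.92)]
pointer_tip [([0.6342, -0.0954, 0.1501], 0.9)]
mark_top [([0.6823, -0.0759, 0.1554], 0.74)]
t 9.15 pos [ 0.5621 -0.0376  0.2417] phi -8.6 tilt [ 0. -0. -1.] q6 1.46 F [ 0.1 -0.7  0.3] gap 32.4
shift [ 76.5 -68.8  21.7] roll -84.57668586232
```

View pics/w6.png

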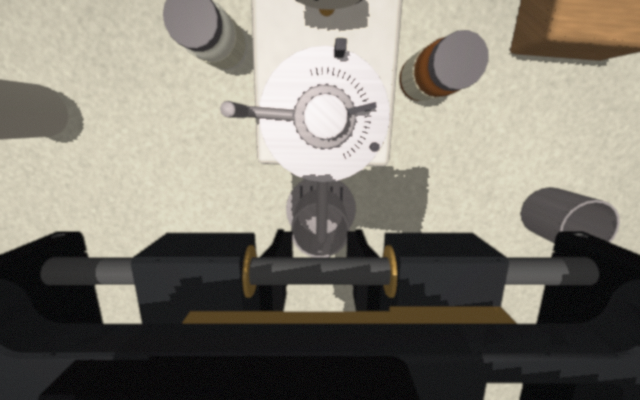

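```bash
python3 - <<'E'
from h import *
p=np.load('w6.npz')['p']
cv2.imwrite('pics/c6.png',cv2.resize(p[20:190,200:420],None,fx=3.6,fy=3.5,interpolation=cv2.INTER_CUBIC)[...,::-1])
P={}
for n,(u,v,z) in dict(knob=(326,116,.185),post=(341,42,.154),tip=(376,106,.150),pin=(229,108.5,.178),stud=(374,147,.13)).items():
    P[n]=px2w("wrist",u,v,z); print(n,P[n].round(4))
for n in("post","tip","pin"):
    d=P[n]-P["knob"]; print(n,np.hypot(d[0],d[1]),np.degrees(np.arctan2(d[1],d[0])))
E
```

```text
knob [ 0.6356 -0.0532  0.185 ]
post [ 0.6884 -0.0733  0.154 ]
tip [ 0.6378 -0.0959  0.15  ]
pin [0.6517 0.0162 0.178 ]
stud [ 0.6027 -0.0942  0.13  ]
post 0.056415490178566535 -20.813493935540933
tip 0.042713632264775855 -87.10844039095998
pin 0.07121633503571083 76.97233467501248
```

View pics/c6.png

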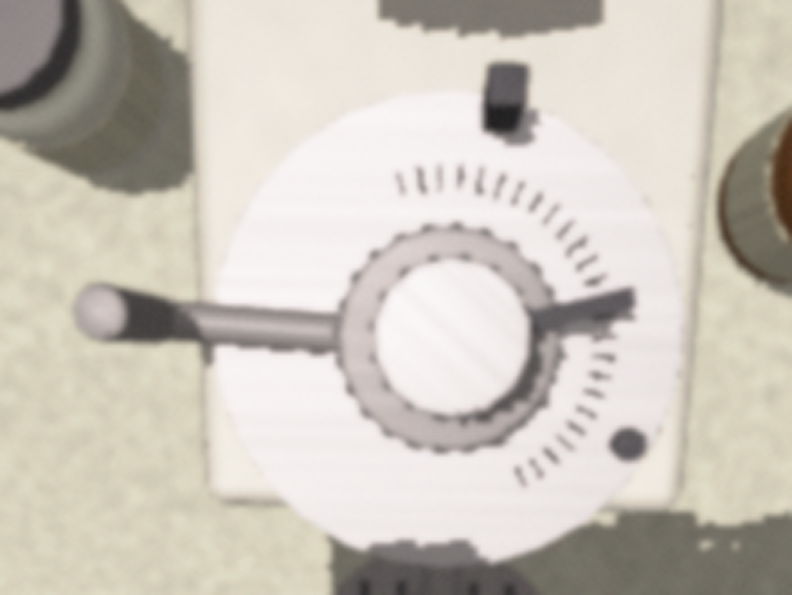

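```bash
python3 -m crank '[[[36,5,-10,0,-8.5],[36,15,-20,0,-17],[36,25,-30,0,-25.5],[36,35,-40,0,-34],[36,45,-50,0,-42.5],[36,55,-57,0,-51],[36,65,-63,0,-59.5],[36,73,-66,5,-68],[36,80,-67,15,-76.5],[36,80,-67,25,-85]]]'
python3 - <<'E'
from h import *
p,d=save("wrist","w7.png")
to(.651,.0165,.145,77)
E
```

```text
time: 10.15
tool_pos: [0.6526, 0.0166, 0.2165]
tool_rot: [2.461, 1.95, 0.002]
wrist_force: [-0.6, 0.1, -0.3]
finger_gap: 0.416
t 10.2 pos [0.6507 0.0168 0.2143] phi 77.0 tilt [-0.003  0.    -1.   ] q6 0.08 F [-1.   0.4 -0.9] gap 35.9
shift [-0.2  0.6 69.3] roll 0.011270811416807192
```

View pics/w7.png

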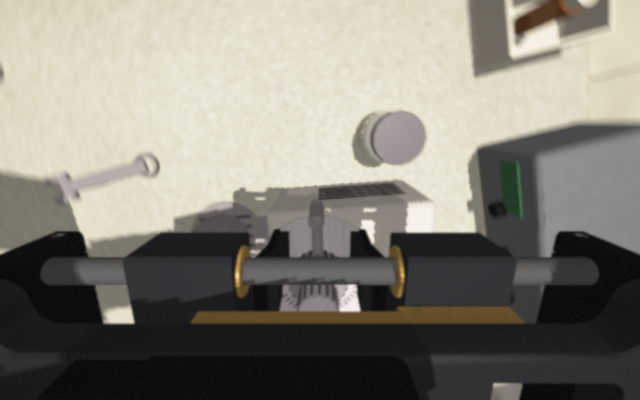

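```bash
python3 -m crank '[[[36,0,0.5,25,0],[36,0,0.5,50,0],[36,0,0.5,65,0],[36,0,0.5,69,0],[10,0,0.5,69,0],[10,0,0.5,69,0],[10,0,0.5,69,0],[10,0,0.5,69,0],[10,0,0.5,69,0],[10,0,0.5,69,0]]]' 25
python3 - <<'E'
from h import *
to(.651,.0165,.145,77)
s,p,Rm=pose()
# arc plan: axis at -72mm tool x
c=np.array([-72.,0])
for a in np.arange(8,90,8):
    t=np.radians(a) # CCW world = -roll; in tool axes (z down) CCW world -> rotation by -a
    v=np.array([72*np.cos(t),-72*np.sin(t)])+c; print(a,v.round(1))
E
```

```text
time: 11.2
tool_pos: [0.6511, 0.0169, 0.1482]
tool_rot: [-2.468, -1.943, 0.001]
wrist_force: [-3.3, 0.8, 5.4]
finger_gap: 0.131
t 11.2 pos [0.6511 0.0169 0.1482] phi 76.4 tilt [-0.001  0.    -1.   ] q6 0.09 F [-3.3  0.8  5.4] gap 11.4
shift [-0.4 -0.   3.2] roll -0.5764967118049071
8 [ -0.7 -10. ]
16 [ -2.8 -19.8]
24 [ -6.2 -29.3]
32 [-10.9 -38.2]
40 [-16.8 -46.3]
48 [-23.8 -53.5]
56 [-31.7 -59.7]
64 [-40.4 -64.7]
72 [-49.8 -68.5]
80 [-59.5 -70.9]
88 [-69.5 -72. ]
```

```bash
python3 -m crank '[[[10,-0.2,-5,-3,-4],[10,-1.6,-15,-3,-12],[10,-4.3,-24.6,-3,-20],[10,-8.4,-33.8,-3,-28],[10,-13.7,-42.3,-3,-36],[10,-20.2,-50,-3,-44],[10,-27.6,-56.7,-3,-52],[10,-36,-62.3,-3,-60],[10,-45,-66.8,-3,-68],[10,-53.5,-69.5,-3,-75]]]'
python3 - <<'E'
from h import *
p,d=save("wrist","w8.png");save("scene","s8.png")
to(.651,.0165,.145,77)
s,p,Rm=pose(); d=p-np.array([.6345,-.0535,0]); print(np.hypot(d[0],d[1]),np.degrees(np.arctan2(d[1],d[0])))
E
```

```text
time: 12.2
tool_pos: [0.5727, -0.0172, 0.1487]
tool_rot: [0.771, 3.044, 0.009]
wrist_force: [12.8, 25.8, -13.6]
finger_gap: 0.131
t 12.3 pos [ 0.5729 -0.0168  0.1487] phi 151.3 tilt [ 0.003  0.006 -1.   ] q6 -1.3 F [  5.3   8.4 -10.8] gap 11.2
shift [-52.6  66.7   4.1] roll 74.3288372136204
0.0717326783316219 149.21846073021234
```

View pics/w8.png

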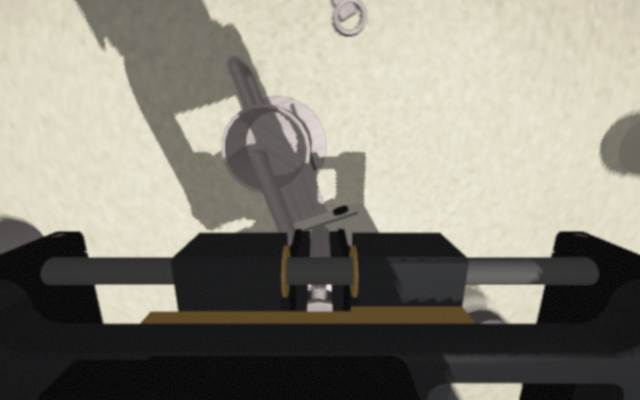

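View pics/s8.png

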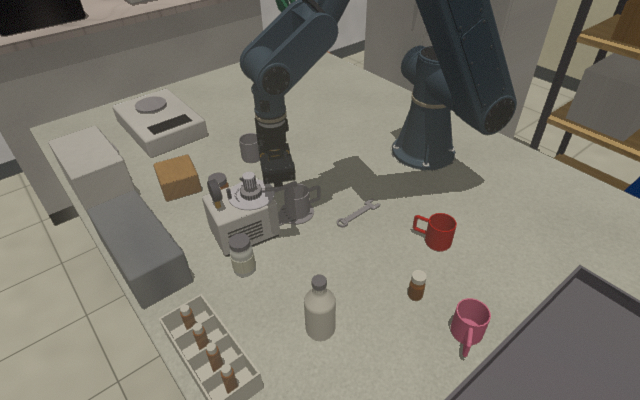

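```bash
python3 -m crank '[[[10,0,-3,0,0],[10,0,-4,0,0],[10,0,-4,0,0],[10,0,-1,0,0],[36,0,0,0,0],[36,0,0,0,0],[36,0,0,0,0],[36,0,0,-30,0],[36,0,0,-65,0],[36,0,0,-95,0]]]'
python3 - <<'E'
from h import *
save("top","t9.png")
for l in ["ring_pin","knob","pointer_tip"]:
    print(l,[(np.round(r["at"],4).tolist(),round(r["score"],2)) for r in arm.mark_of("top",l)])
to(.5645,-.0420,.241,-8.6)
E
```

```text
time: 13.3
tool_pos: [0.5723, -0.02, 0.2474]
tool_rot: [0.776, 3.042, -0.001]
wrist_force: [0.8, -0.3, -0.4]
finger_gap: 0.402
ring_pin []
knob []
pointer_tip []
t 13.5 pos [ 0.5722 -0.0198  0.2465] phi 151.4 tilt [ 0.003 -0.001 -1.   ] q6 -1.3 F [-0.5  0.4  1.2] gap 36.1
shift [ -3.8 -23.2   5.5] roll 159.9862984250238
```

```bash
python3 -m crank '[[[50,-8,-7,0,8.3],[50,-16,-14,0,16.6],[50,-24,-21,0,25],[50,-32,-28,0,33],[50,-42,-35,0,41],[50,-52,-43,0,49],[50,-62,-51,0,57],[50,-72,-60,0,65],[50,-79,-67,0,73],[50,-81,-69,0,81]]]'
python3 - <<'E'
from h import *
p,d=save("wrist","w9.png"); np.savez('w9.npz',p=p,d=d)
for l in ["ring_pin","knob","pointer_tip","mark_top"]:
    print(l,[(np.round(r["at"],4).tolist(),round(r["score"],2)) for r in arm.mark_of("wrist",l)])
cv2.imwrite('pics/c9.png',cv2.resize(p[0:230,200:450],None,fx=3,fy=2.6,interpolation=cv2.INTER_CUBIC)[...,::-1])
to(.6345,-.0535,.16,70)
E
```

```text
time: 14.5
tool_pos: [0.6093, -0.1197, 0.2434]
tool_rot: [-2.571, -1.801, 0.003]
wrist_force: [0.3, -0.0, -0.8]
finger_gap: 0.577
ring_pin [([0.5733, -0.0222, 0.1598], 0.83), ([0.631, -0.0547, 0.1702], 0.26)]
knob [([0.6327, -0.0509, 0.17], 0.63)]
pointer_tip [([0.6339, -0.0944, 0.1533], 0.64)]
mark_top [([0.6846, -0.0742, 0.156], 0.5)]
t 14.75 pos [ 0.6092 -0.1182  0.2445] phi 70.6 tilt [-0.002  0.001 -1.   ] q6 -0.03 F [ 1.1  0.2 -0.8] gap 49.9
shift [69.4  2.5 84.5] roll 0.5588867107467479
```

View pics/w9.png

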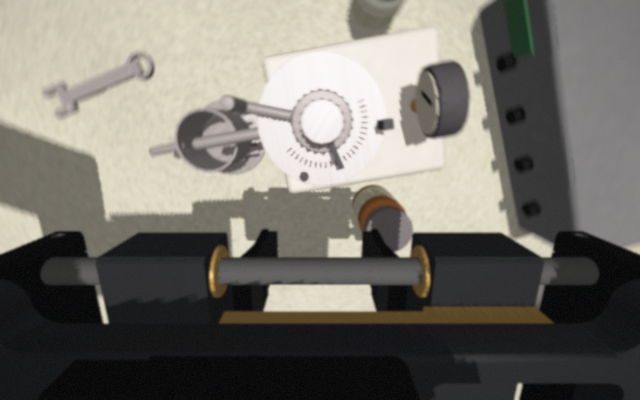

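```bash
python3 - <<'E'
from h import *
P={}
for n,(u,v,z) in dict(knob=(322.5,119,.185),post=(386,124.5,.154),tip=(338.5,167,.150),pin=(230.5,102.5,.178)).items():
    P[n]=px2w("wrist",u,v,z); print(n,P[n].round(4))
for n in("post","tip","pin"):
    d=P[n]-P["knob"]; print(n,np.hypot(d[0],d[1]),np.degrees(np.arctan2(d[1],d[0])))
E
```

```text
knob [ 0.6353 -0.0493  0.185 ]
post [ 0.6839 -0.0709  0.154 ]
tip [ 0.6355 -0.092   0.15  ]
pin [ 0.5752 -0.0154  0.178 ]
post 0.05320607182853286 -23.967972455089203
tip 0.04270587056598141 -89.78043475021968
pin 0.06896148826952293 150.6131050637033
```

View pics/c9.png

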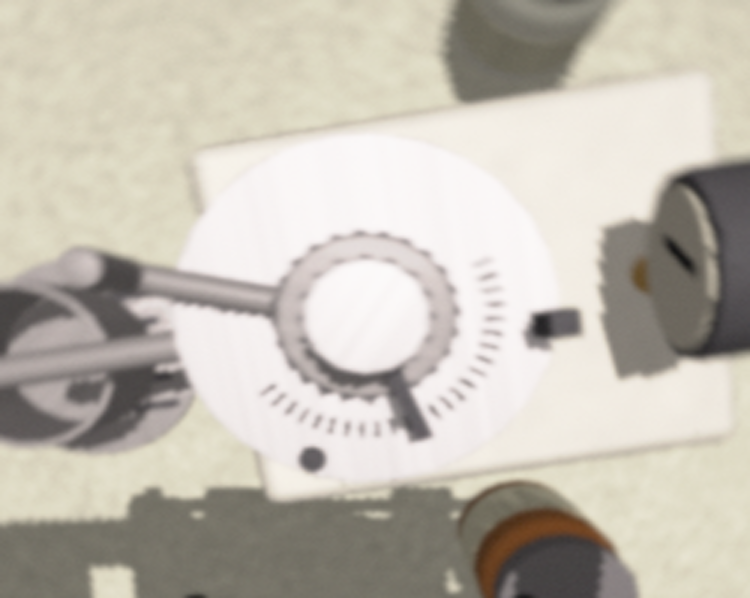

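```bash
python3 -m crank '[[[50,30,1,0,0],[50,60,1.5,5,0],[50,73,1.7,30,0],[50,73,1.7,60,0],[50,73,1.7,79,0],[50,73,1.7,84,0],[28,73,1.7,84,0],[28,73,1.7,84,0],[28,73,1.7,84,0],[28,73,1.7,84,0]]]' 25
python3 - <<'E'
from h import *
to(.635,-.0515,.16,136.6)
E
```

```text
time: 15.75
tool_pos: [0.6353, -0.05, 0.1628]
tool_rot: [-2.566, -1.811, 0.001]
wrist_force: [-3.6, 1.1, 3.1]
finger_gap: 0.359
t 15.75 pos [ 0.6353 -0.05    0.1628] phi 70.4 tilt [-0.001  0.    -1.   ] q6 0.09 F [-3.6  1.1  3.1] gap 31.2
shift [-1.5  0.2  2.8] roll -66.16984001344821
```

```bash
python3 -m crank '[[[28,-0.5,0,-1,-7],[28,-0.5,0,-1,-15],[28,-0.5,0,-1,-23],[28,-0.5,0,-1,-31],[28,-0.5,0,-1,-39],[28,-0.5,0,-1,-47],[28,-0.5,0,-1,-55],[28,-0.5,0,-1,-62],[28,-0.5,0,-1,-66],[28,-0.5,0,-1,-66]]]'
python3 - <<'E'
from h import *
save("scene","s10.png")
to(.635,-.0515,.16,136.6)
E
```

```text
time: 16.75
tool_pos: [0.6327, -0.0506, 0.1628]
tool_rot: [-1.161, -2.912, 0.003]
wrist_force: [-6.3, 0.0, 3.3]
finger_gap: 0.36
t 16.8 pos [ 0.6326 -0.0506  0.1628] phi 136.5 tilt [-0.007  0.    -1.   ] q6 -1.07 F [-7.7  0.2  3.5] gap 31.5
shift [-2.3  1.   2.8] roll -0.1264065880478995
```

```bash
python3 -m crank '[[[50,0,0,0,0],[50,0,0,0,0],[50,0,0,0,0],[50,0,0,-30,0],[50,0,0,-65,0],[50,-20,0,-83,0],[50,-45,0,-83,0],[50,-65,0,-83,0],[50,-70,0,-83,0],[50,-70,0,-83,0]]]'
python3 - <<'E'
from h import *
p,d=save("wrist","w11.png"); np.savez('w11.npz',p=p,d=d)
for l in ["ring_pin","knob","pointer_tip","mark_top"]:
    print(l,[(np.round(r["at"],4).tolist(),round(r["score"],2)) for r in arm.mark_of("wrist",l)])
cv2.imwrite('pics/c11.png',cv2.resize(p[0:230,200:450],None,fx=3,fy=2.6,interpolation=cv2.INTER_CUBIC)[...,::-1])
to(.5735,-.0180,.246,151)
E
```

```text
time: 17.8
tool_pos: [0.6868, -0.0994, 0.2452]
tool_rot: [-1.167, -2.917, -0.0]
wrist_force: [-0.4, 0.1, 0.0]
finger_gap: 0.573
ring_pin [([0.5713, -0.0225, 0.1603], 0.57), ([0.683, -0.0715, 0.1547], 0.5)]
knob [([0.6308, -0.0547, 0.1686], 0.71), ([0.5723, -0.0199, 0.1604], 0.56), ([0.5106, -0.0303, 0.0952], 0.45)]
pointer_tip [([0.6701, -0.0651, 0.1477], 0.7)]
mark_top [([0.6857, -0.0747, 0.1565], 0.6)]
t 18.05 pos [ 0.686  -0.0981  0.2455] phi 136.5 tilt [-0.001  0.    -1.   ] q6 -1.11 F [-1.  -0.  -0.3] gap 50.0
shift [136.7 -19.4  -0.4] roll -14.53075738895501
```

View pics/c11.png

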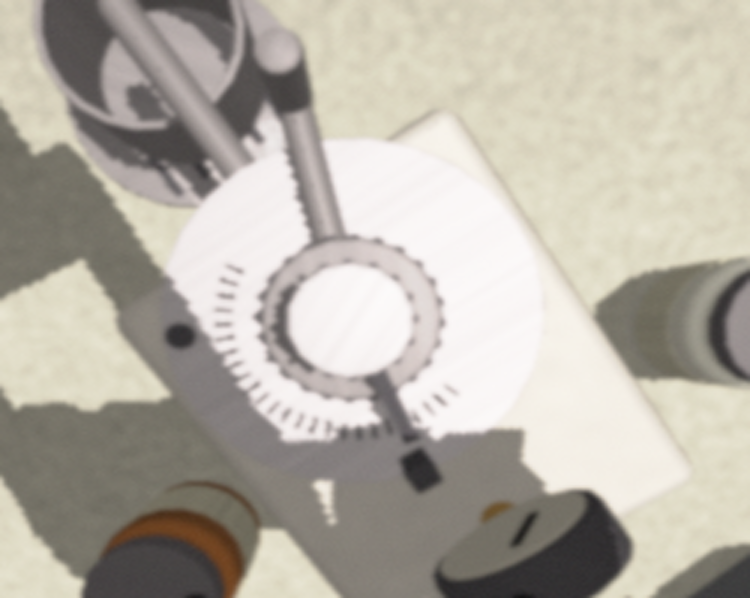

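```bash
python3 - <<'E'
from h import *
p=np.load('w11.npz')['p']
c=p[125:200,300:365]
cv2.imwrite('pics/c11b.png',cv2.resize(c,None,fx=9,fy=8,interpolation=cv2.INTER_CUBIC)[...,::-1])
P={}
for n,(u,v,z) in dict(knob=(316.8,122.7,.185),post=(340.5,180.5,.154),tip=(337,167,.153),base=(326,146,.153)).items():
    P[n]=px2w("wrist",u,v,z); print(n,P[n].round(4))
for n in("post","tip","base"):
  for k in ([.635,-.0515,0],P["knob"]):
    d=P[n]-k; print(n,np.hypot(d[0],d[1]),np.degrees(np.arctan2(d[1],d[0])))
E
```

```text
knob [ 0.6328 -0.0502  0.185 ]
post [ 0.6824 -0.0693  0.154 ]
tip [ 0.6717 -0.0635  0.153 ]
base [ 0.652  -0.0581  0.153 ]
post 0.05059924627867322 -20.557055057289766
post 0.05312131088324589 -21.01204713611038
tip 0.038576771442901045 -18.091881276567705
tip 0.04108010167484554 -18.83090762425246
base 0.01817923053658272 -21.156283190821952
base 0.020707670438825532 -22.250530680605298
```

View pics/c11b.png

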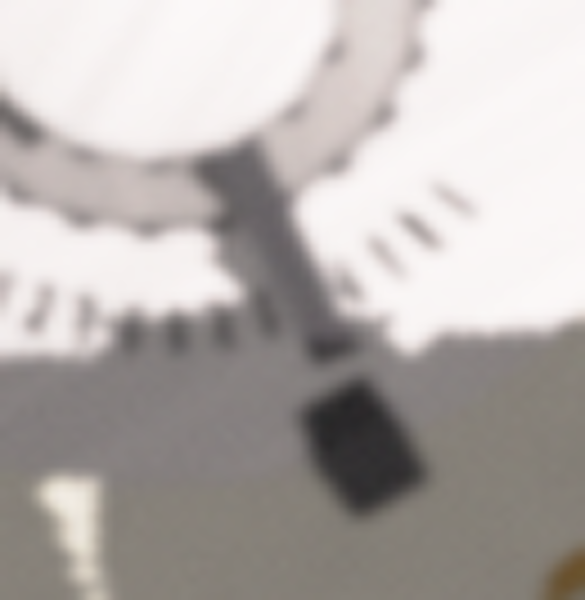

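```bash
python3 -m crank '[[[40,25,-4,0,-4],[40,60,-9,0,-8],[40,95,-14,0,-12],[40,125,-18,0,-14.5],[40,137,-20,0,-14.5],[40,137,-20,20,-14.5],[40,137,-20,50,-14.5],[40,137,-20,75,-14.5],[40,137,-20,90,-14.5],[40,137,-20,95,-14.5]]]' 25
python3 - <<'E'
from h import *
save("wrist","w12.png")
to(.5725,-.0185,.149,151)
E
```

```text
time: 19.05
tool_pos: [0.5732, -0.0191, 0.1489]
tool_rot: [-0.789, -3.038, 0.0]
wrist_force: [-0.4, 0.6, -0.2]
finger_gap: 0.458
t 19.1 pos [ 0.5733 -0.0192  0.149 ] phi 150.9 tilt [-0.002  0.    -1.   ] q6 -1.29 F [ 0.3 -0.1 -0.2] gap 39.9
shift [1.1 0.2 0. ] roll -0.11882768786543352
```

View pics/w12.png

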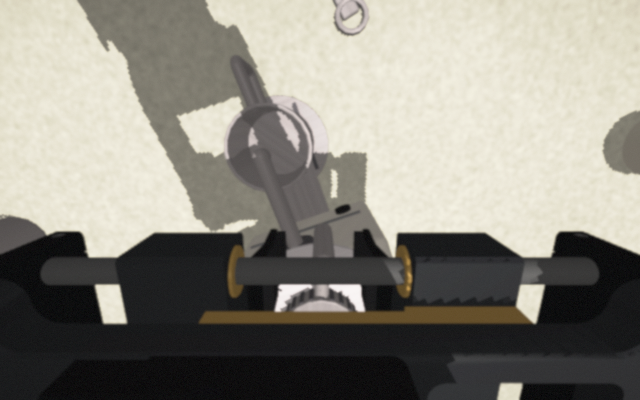

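```bash
python3 -m crank '[[[10,0,0,0,0],[10,0,0,0,0],[10,0,0,0,0],[10,0,0,0,0],[10,-0.4,7.5,0,6],[10,-2.1,17.4,0,14],[10,-5.2,27,0,22],[10,-9.6,36,0,30],[10,-15.3,44.3,0,38],[10,-22,51.8,0,46]]]' 25
python3 - <<'E'
from h import *
to(.651,.0165,.149,77)
s,p,Rm=pose(); d=p-np.array([.6345,-.052,0]); print(np.hypot(d[0],d[1]),np.degrees(np.arctan2(d[1],d[0])))
for a in (8,16,22,28,31,34): 
    t=np.radians(a); print(a,(72*np.cos(t)-72).round(1),(72*np.sin(t)).round(1))
E
```

```text
time: 20.1
tool_pos: [0.6165, 0.0144, 0.1511]
tool_rot: [-1.92, -2.485, 0.007]
wrist_force: [-4.3, -4.6, 2.5]
finger_gap: 0.131
t 20.1 pos [0.6165 0.0144 0.1511] phi 104.6 tilt [-0.004 -0.003 -1.   ] q6 -0.41 F [-4.3 -4.6  2.5] gap 11.4
shift [-6.7 33.9  1.9] roll 27.63634352335066
0.06878447729964841 105.16909634504874
8 -0.7 10.0
16 -2.8 19.8
22 -5.2 27.0
28 -8.4 33.8
31 -10.3 37.1
34 -12.3 40.3
```

```bash
python3 -m crank '[[[10,-0.5,8.5,0,7],[10,-2,17,0,14],[10,-4.8,26,0,21],[10,-7.5,32,0,26],[10,-8.7,34.5,0,28],[10,-9.5,37,0,28],[10,-10,39,0,28],[10,-10,39,0,28],[10,-10,39,0,28],[10,-10,39,0,28]]]'
python3 - <<'E'
from h import *
to(.651,.0165,.149,77)
s,p,Rm=pose(); d=p-np.array([.6345,-.052,0]); print(np.hypot(d[0],d[1]),np.degrees(np.arctan2(d[1],d[0])))
E
```

```text
time: 21.1
tool_pos: [0.6522, 0.0147, 0.1509]
tool_rot: [-2.454, -1.951, 0.019]
wrist_force: [-12.1, -5.2, 8.3]
finger_gap: 0.132
t 21.1 pos [0.6522 0.0147 0.1509] phi 77.0 tilt [-0.014 -0.002 -1.   ] q6 0.08 F [-12.1  -5.2   8.3] gap 11.5
shift [ 1.5 -1.5  1.9] roll -0.03315608106419177
0.06896768847150815 75.15837656038616
```

```bash
python3 -m crank '[[[10,0,3,0,0],[10,0,3,0,0],[10,0,-2,0,0],[36,0,-3,0,0],[36,0,-3,0,0],[36,0,-3,0,0],[36,0,-3,-30,0],[36,0,-3,-65,0],[36,0,-3,-95,0],[36,-35,-3,-95,0]]]'
python3 -m crank '[[[36,-30,0,0,0],[36,-65,0,0,0],[36,-95,0,0,0],[36,-107,0,0,0],[36,-107,0,0,0],[36,-107,0,0,0],[36,-107,0,0,0],[36,-107,0,0,0],[36,-107,0,0,0],[36,-107,0,0,0]]]'
python3 - <<'E'
from h import *
p,d=save("wrist","w13.png"); np.savez('w13.npz',p=p,d=d)
for l in ["ring_pin","knob","pointer_tip","mark_top"]:
    print(l,[(np.round(r["at"],4).tolist(),round(r["score"],2)) for r in arm.mark_of("wrist",l)])
cv2.imwrite('pics/c13.png',cv2.resize(p[0:230,200:450],None,fx=3,fy=2.6,interpolation=cv2.INTER_CUBIC)[...,::-1])
to(.56,-.2,.3)
E
```

```text
time: 22.1
tool_pos: [0.6518, -0.0146, 0.2513]
tool_rot: [2.449, 1.955, 0.016]
wrist_force: [1.6, -0.3, -0.4]
finger_gap: 0.413
time: 23.1
tool_pos: [0.6233, -0.121, 0.2456]
tool_rot: [-2.459, -1.955, -0.0]
wrist_force: [-0.2, -0.1, -0.9]
finger_gap: 0.414
ring_pin [([0.6532, 0.0176, 0.1607], 0.62)]
knob [([0.6341, -0.0549, 0.1704], 0.86)]
pointer_tip [([0.6722, -0.0661, 0.1506], 0.87)]
mark_top [([0.6843, -0.0738, 0.1561], 0.53)]
t 23.35 pos [ 0.6232 -0.1217  0.2455] phi 76.9 tilt [-0.  0. -1.] q6 -0.14 F [0.6 0.6 0.1] gap 36.2
shift [-90.6 -43.8 -54.5] roll None
```

View pics/c13.png

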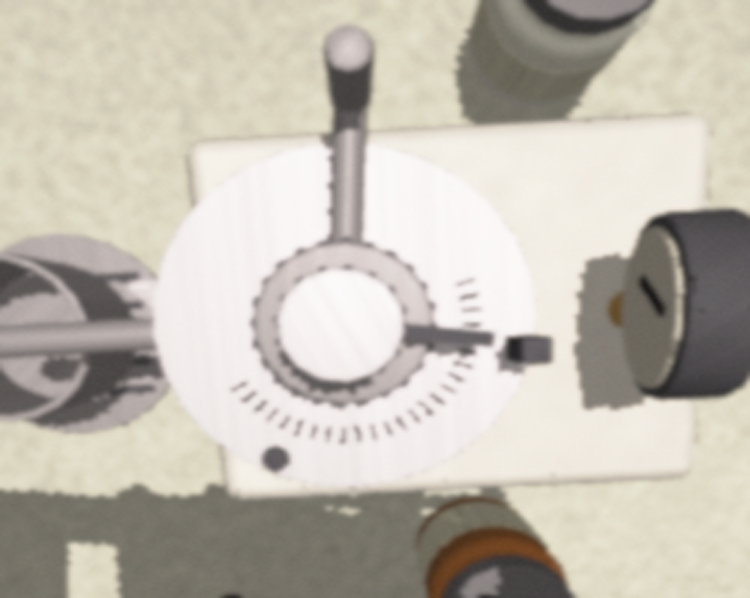

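```bash
python3 - <<'E'
from h import *
P={}
for n,(u,v,z) in dict(knob=(200+341/3,325/2.6,.185),post=(200+538/3,350/2.6,.154),tip=(200+491/3,338.5/2.6,.153),base=(200+412/3,332/2.6,.153),pin=(200+350/3,48/2.6,.178)).items():
    P[n]=px2w("wrist",u,v,z); print(n,P[n].round(4))
K=P["knob"]
for n in("post","tip","base","pin"):
    d=P[n]-K; print(n,np.hypot(d[0],d[1]).round(4),np.degrees(np.arctan2(d[1],d[0])).round(1))
d=(P["tip"]-P["base"])[:2]; a=np.arctan2(d[1],d[0]); e=(P["post"]-P["tip"])[:2]; print("line off mm",1000*(e[1]*np.cos(a)-e[0]*np.sin(a)))
p=np.load('w13.npz')['p']
cv2.imwrite('pics/c13b.png',cv2.resize(p[110:150,320:395],None,fx=10,fy=10,interpolation=cv2.INTER_CUBIC)[...,::-1])
E
```

```text
knob [ 0.6343 -0.0529  0.185 ]
post [ 0.6858 -0.0733  0.154 ]
tip [ 0.6737 -0.0668  0.153 ]
base [ 0.6526 -0.0597  0.153 ]
pin [0.6528 0.0161 0.178 ]
post 0.0553 -21.6
tip 0.0418 -19.4
base 0.0195 -20.6
pin 0.0714 75.0
line off mm -2.372683504353876
```

View pics/c13b.png

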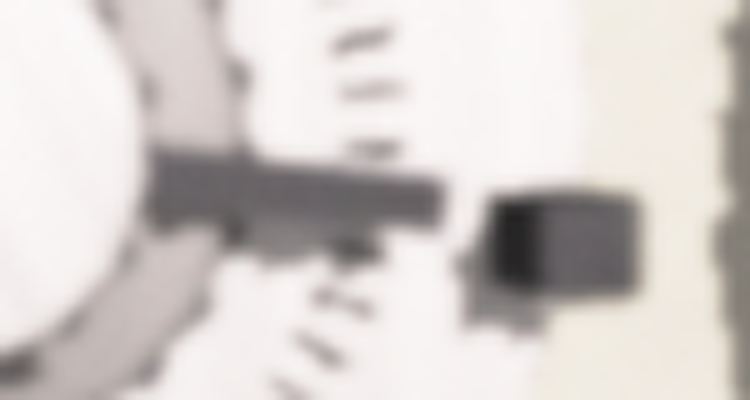

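```bash
python3 -m crank '[[[36,-20,-10,-20,0],[36,-45,-20,-40,0],[36,-70,-40,-55,0],[36,-90,-60,-55,0],[36,-110,-80,-55,0],[36,-120,-100,-55,0],[36,-120,-110,-55,0],[36,-120,-110,-55,0],[36,-120,-110,-55,0],[36,-120,-110,-55,0]]]'
python3 - <<'E'
from h import *
save("scene","s14.png");save("top","t14.png")
for c in ("scene","top"):
  for l in ["jug_mid","spout","jug_handle","ring_pin","pointer_tip","mark_top","beaker","vial","flask_a","wash_bottle","spanner","wipes"]:
    print(c,l,[(np.round(r["at"],3).tolist(),round(r["score"],2)) for r in arm.mark_of(c,l)][:3])
to(0.5,-.2,.3)
E
```

```text
time: 24.35
tool_pos: [0.49, -0.2135, 0.3007]
tool_rot: [2.458, 1.955, 0.001]
wrist_force: [1.0, -0.0, -0.2]
finger_gap: 0.413
scene jug_mid [([0.459, 0.523, 0.034], 0.92), ([0.511, -0.028, 0.04], 0.88), ([0.687, -0.078, 0.154], 0.71)]
scene spout [([0.508, -0.033, 0.096], 0.73), ([0.698, 0.312, -0.0], 0.69)]
scene jug_handle [([0.517, 0.557, 0.04], 0.93), ([0.443, -0.022, 0.049], 0.66), ([0.319, 0.238, 0.045], 0.66)]
scene ring_pin [([0.653, 0.016, 0.165], 0.64)]
scene pointer_tip [([0.673, -0.066, 0.148], 0.81), ([0.636, -0.054, 0.171], 0.71)]
scene mark_top [([0.684, -0.076, 0.156], 0.6), ([0.463, -0.348, 0.003], 0.55), ([0.509, -0.029, 0.096], 0.31)]
scene beaker [([0.465, -0.35, 0.0], 0.88)]
scene vial [([0.474, 0.381, -0.0], 0.6)]
scene flask_a [([0.736, 0.058, -0.0], 0.96)]
scene wash_bottle [([0.697, 0.308, 0.0], 0.94), ([0.381, 0.086, -0.0], 0.43)]
scene spanner [([0.379, 0.084, 0.004], 0.69), ([0.466, 0.383, 0.001], 0.59)]
scene wipes [([0.716, -0.356, 0.001], 0.96)]
top jug_mid [([0.295, 0.303, 0.036], 0.96), ([0.458, 0.515, 0.033], 0.81)]
top spout [([0.513, -0.032, 0.091], 0.66), ([0.469, 0.38, 0.003], 0.49)]
top jug_handle [([0.437, -0.019, 0.05], 0.67), ([0.318, 0.236, 0.048], 0.62), ([0.516, 0.556, 0.045], 0.58)]
top ring_pin [([0.652, 0.016, 0.159], 0.67)]
top pointer_tip [([0.678, -0.065, 0.15], 0.49)]
top mark_top []
top beaker [([0.511, -0.029, 0.092], 0.67)]
top vial [([0.468, 0.379, 0.0], 0.62)]
top flask_a [([0.74, 0.052, -0.001], 0.63), ([0.666, -0.181, -0.001], 0.57)]
top wash_bottle [([0.697, 0.312, 0.001], 0.71)]
top spanner [([0.385, 0.087, -0.002], 0.54)]
top wipes [([0.719, -0.363, -0.002], 0.78)]
t 25.65 pos [ 0.4889 -0.2137  0.3005] phi 76.9 tilt [-0.  0. -1.] q6 -0.39 F [ 0.5 -0.3  0.6] gap 36.2
shift [15.9  7.8  0.5] roll None
```

View pics/s14.png

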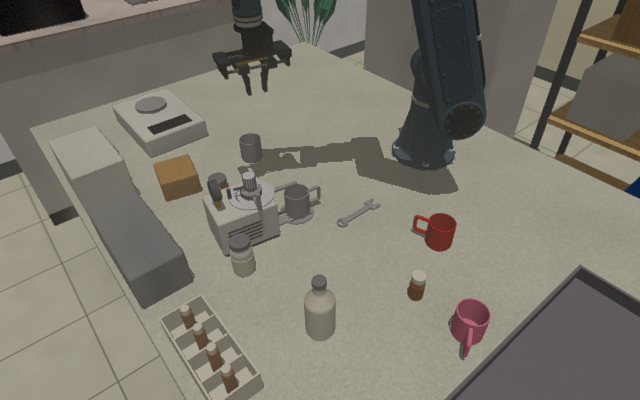

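The scene picture shows the jug upright on the plate under the spout at (297,203), the bar back at the tight end (258,205), and the bystanders where they were. I am handing in now.

```bash
python3 -c "
from cell import arm
print(arm.finish_job())"
```

```text
the job is handed in; nothing more can be done
None
```

I did the whole job and handed it in at about 26 s of the 72 s; finishing gives no verdict.

**What I did:** I carried the steel jug by its handle onto the drip plate. I then swung the lock ring about 74° to its slack stop, turned the knob 66° to the tall post, and swung the ring back against its tight stop.

**Last checks:**
- **Lock ring:** the bar measured 75° in the world frame, against 77° at the start, so it is tight.
- **Pointer:** its line passes about 2.5 mm from the middle of the post, inside the 6 mm limit but not dead centre. My readings ranged from 1.4 to 2.7 mm. I left it rather than slacken the ring again.
- **Jug:** it stands upright about 3 to 6 mm from the spout's end in the scene camera, within the 15 mm limit. The top camera missed the jug body in the last look but found its handle in the right place.
- **Bystanders:** none moved by more than the detectors' scatter of a few millimetres. The last top picture labelled the jug under the spout as the beaker, but the scene camera showed the beaker in its original place.
- **Robot:** it was clear of everything.

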